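Reassemble the purifier pre-filter on its sprung square spindle

ROBOT

A 6-joint arm with a two-finger parallel gripper is mounted at the origin on the work surface. World frame = base frame: x ahead of the robot, y to its left, z up, the work surface at z = 0. Lengths are in mm, angles in rad, forces in N, time in s.
With the tool pointing down it reaches from about 275 to 1000 mm from the base axis. Payload 8.4 kg.
Tool frame: the origin (TCP) lies at the very end of the fingers, on their centre line; the grasp point (between the pads) lies 19 mm behind it; z points along the fingers, y is the line along which they close (so a half turn about z gives the same grasp; the last joint's range is limited). The gripper opens to 85 mm and grips with 20 to 120 N. Pads are 22 mm wide; open, the fingers measure 114 mm over their backs; the gripper's body (76 mm by 85 mm) begins 54 mm behind the grasp point. The pads swing forward as they close: fully open they stand 13 mm farther back than shut.
Start: joints at [1.33, 0.353, 1.633, -0, 1.155, -0.002], TCP at [147.834, 607.267, 231.281] pointing down, gripper open.
Joint ranges: [-2.63, 2.63], [-0.92, 2.1], [0.06, 2.66], [-1.3, 4.44], [0, 2.69], [-3.02, 3.02]. Speed limits (rad/s): [2.22, 2.22, 2.79, 3.14, 3.14, 3.14].

INTERFACE

Orientations are given as [roll, pitch, yaw] about the fixed x, y, z axes, in that order (R = Rz(yaw) Ry(pitch) Rx(roll)).
In Python, from rig import r, vision gives the robot as it stands. The module is installed in compiled form; this text tells all that it offers.
- The arm moves only by the tool play_rows, never from a script. Its argument "steps" is a list of rows, each an object with "delta_pos": the shift along the tool's x, y, z in cm, a list of three; "yaw": the turn about the tool's z in rad; "jaw": the opening in per cent of the stroke, from 0 (shut) to 100 (fully open). A call has exactly 8 rows; each row is the pose to reach, as a shift and turn from the pose commanded when the call began, along the tool's axes at that moment; what a row does not reach only later rows make up. A row lasts 1/10 s, in which the tool goes at most 50 mm and 8.59 degrees, less where a joint would pass 70% of its speed; a pose out of reach is approached as far as the arm can. A call with a gripper value outside its range is refused whole. The fingers move at their own pace and stop on an object; "grip_force" is the grip in N (left out, the last holds). Time passes only in rows, so rows that repeat a pose let the fingers close, or fill a call up. It gives the time, the measured TCP pose, the force, the opening and the grip force at its end, in the units of the state.
- r.sense(): the state, without advancing time (a new reading comes with each control period).
- vision.grab_frame(name): name is "side" or "top"; returns (picture, depth): 400x640x3 uint8, red, green, blue; 400x640 float32, mm along the optical axis (not along the pixel's ray), 0 where there is no reading.
- vision.calibration(name): a dict with "mtx" (3x3 intrinsics, pixels), "k1" (the pictures are not rectified: a ray, as slopes to the right and down, at radius r is drawn at 1 + k1 r^2 times it, then the intrinsics apply), "extrinsics" (4x4, takes a point from camera to world coordinates). Camera axes: x right, y down, z forward; pixel columns grow to the right and rows downward; lengths in mm; the calibration is good to about 2 mm. A picture is of the moment at which its call begins. calibration takes no time and is no camera call.
- r.sign_off(): hands the job in; it is judged then, once.
Trained networks look in the newest picture that a camera, given by its name, has taken for a name from the list of things; names that differ only in an ending like _2 or _b are one class to them, and where a whole thing is asked for, a point or a joint stands for the part that bears it (a point fixed in the world has none). Each returns a list of dicts, best first, with "conf" (0 to 1); they miss things now and then, are a little off and sometimes report something else, mostly with a low value. They report only what shows in the picture. A call takes as long as a camera call. They do not tell look-alikes from the thing itself.
- vision.cut_out(camera, thing): "region" (400x640 bool, what is visible of it) and "uv" ([column, row] in pixels, amid what is visible of it).
- vision.landmark_of(camera, thing): "uv" ([column, row] in pixels: a listed point, or the origin of a listed thing).
The state is a dict: "clock": time; "qpos": joint angles; "qvel": joint speeds; "joint_efforts": joint torques, N m; "eef_pos": TCP position; "tcp_rot": TCP orientation; "contact_force": force on the tool from outside, world axes, zero at the start; "wrist_torque": the same for the moment, N m; "opening": opening from 0.0 (shut) to 1.0 (fully open); "grasp_force": force on a finger pad.
Only numpy, scipy, OpenCV 4.12 (cv2) and the standard library are available. Lean on these libraries where they do the work, as an engineer would, in place of code of your own. Each camera call takes 0.05 s, during which the arm holds its last target. There are 200 camera calls.

TASK

Put the cleaned pre-filter back together on the spindle of the foot in the pull-out tray: first the flanged support with its flange down, then the steel spacer ring on top of it, and last the winged cap. The cap has a square socket that only drops over the square spindle when the two line up, so press it down lightly, turn it until it drops, and let it sit flat and fully home on the spacer; never force it down hard on the spindle. Let go of everything and leave the cups, tumbler and scoop alone.

Things in the scene. Friction and masses are not known exactly. Their poses are not given: they have to be found in the camera images.
- base: Grey round filter foot, fixed in the tray, 80 mm wide, flat top 72 mm wide, 25 mm above its origin (centre of underside, z up). On its z axis rises a steel spindle: 16 mm square (22.6 mm across corners) up to a flat shoulder at 76 mm, then a round nose 14 mm across to 82 mm, coned to 8 mm at 85 mm. The square's heading about z differs each time and is NOT measured; stiff to turn (0.08 N m).
- spindle (a joint): How far the sprung spindle is pushed down, m: 0 = up (rest), 0.007 = hard on its stop. The spring takes about 3 N to start, 0.7 N more per mm, about 8 N at the stop. Past the stop it is rigid; more than 25 N between cap and spindle, down or sideways, is too hard.
- support: Loose white plastic flanged filter support, 50 g: flange 62 mm across, 7 mm thick, with small dark holes; hub 38 mm across from 7 to 22 mm height; round bore 30 mm right through. Origin: centre of the flange's underside, z up. Lies flange down on the work surface; grip the hub from above.
- spacer: Loose plain steel ring, about 60 g: 44 mm outside, 30 mm bore, 18 mm high. Origin: centre of its underside, z up. Lies flat on the work surface.
- cap: Loose grey cap, about 70 g: round body 50 mm across, 28 mm high; on top a wing 40 mm long (cap x), 12 mm thick (cap y), from 28 to 50 mm height. Origin: centre of underside, z up. Socket below 18 mm square, 23 mm deep, sides along cap x and y. Seated, its underside is on the spacer, the spindle 20 mm inside; not lined up, it rides 11 mm high on the square's shoulder, nose inside.
- cups: Bystander: stack of four cream melamine cups upside down, 82 mm across, 125 mm high, 0.4 kg. Origin: centre of underside.
- tumbler: Bystander: glass tumbler 72 mm across, 110 mm high, standing on a fixed bamboo coaster 100 mm across and 8 mm thick. Origin: centre of underside.
- scoop: Bystander: steel scoop, bowl 48 mm across and 26 mm high, flat handle reaching 120 mm to the scoop's -x. Origin: centre of the bowl's underside.
- tray: Fixed white plastic pull-out tray, 200 mm by 220 mm, rim 18 mm high, 4 mm floor; the filter foot stands on its floor. Origin: centre of its underside.
Not all that is in view belongs to the job. What is shaped like the spacer but pink is not meant.

How it is judged (in metres and radians):
On the way, in this order (a step that is already met when the one before it is completed fails the run):
1. the support sits flange down on the foot, over the spindle (horizontal distance between support and base below 0.005 m and z of support in the frame of base between 0.022 and 0.027 m and angle between support's own z axis and vertical below 0.08 rad), for 0.2 s.
2. the spacer sits flat on the support's hub, over the spindle (horizontal distance between spacer and base below 0.005 m and z of spacer in the frame of support between 0.019 and 0.024 m and z of support in the frame of base below 0.027 m), for 0.2 s.
3. the cap has dropped over the square and sits on the spacer (horizontal distance between cap and base below 0.004 m and z of cap in the frame of base between 0.061 and 0.0675 m), for 0.2 s.
At the end, for the whole second after the job is handed in: Support, spacer and cap stacked in that order on the foot, undersides 25, 47 and 65 mm above its origin (within about 2.5 mm), centred within 5 mm (cap 4 mm), support and cap level within 0.08 and 0.06 rad, spindle back up within 2 mm, cap at rest (all of step 1 and all of step 3 and horizontal distance between spacer and base below 0.005 m and z of spacer in the frame of base between 0.043 and 0.049 m and angle between cap's own z axis and vertical below 0.06 rad and value of joint spindle below 0.002 m and linear speed of cap below 0.02 m/s); the robot touches nothing.
It fails at once if the cap pressed harder than 25 N on the spindle (contact force between cap and base above 25 N).
It fails at once if cups, tumbler or scoop moved more than 25 mm or knocked over (distance of any of cups, tumbler, scoop from where it was at the start of the episode above 0.025 m or angle between any of tumbler, cups's own z axis and vertical above 0.4 rad).
It also fails if it takes over 72 s, if anything falls off the work surface, if the arm or the gripper's body presses on something with over 40 N, if the wrist force passes 120 N, or if a joint passes its speed limit or range.

## Working session

There is one attempt and no reset: what is moved stays moved. The work goes in short steps, Python scripts to look and compute and a tool call to move; the robot and the scene stay as the last step left them, time stands still between calls to the robot, and variables do not carry over. Pictures are saved under pics/ and viewed, at most 10 in all, crops included, and the job is handed in when it is done.

Besides the shell and the picture viewer there is one more tool, called after "Call:" as a command line: name --argument value ..., lists and objects as JSON in quotes. play_rows: Moves the arm, as the interface text tells. Its arguments: {"type":"object","properties":{"steps":{"type":"array"},"grip_force":{"type":"number"}},"required":["steps"]}

```bash
mkdir -p pics; cat > h.py <<'E'
import numpy as np, cv2
from rig import r, vision
def save(cam,name):
    p,d=vision.grab_frame(cam); cv2.imwrite('pics/'+name,p[:,:,::-1]); np.save(cam+'.npy',d); return p,d
def rays(cam,uv):
    c=vision.calibration(cam); K=np.array(c['mtx']); k=c['k1']
    uv=np.atleast_2d(uv).astype(float)
    s=(uv-[K[0,2],K[1,2]])/[K[0,0],K[1,1]]; u=s.copy()
    for _ in range(20): u=s/(1+k*(u**2).sum(1,keepdims=True))
    return np.c_[u,np.ones(len(u))], np.array(c['extrinsics'])
def world(cam,uv,depth):
    a,T=rays(cam,uv); return (a*np.atleast_1d(depth)[:,None])@T[:3,:3].T+T[:3,3]
def onplane(cam,uv,z):
    a,T=rays(cam,uv); d=a@T[:3,:3].T; return T[:3,3]+d*((z-T[2,3])/d[:,2])[:,None]
def cloud(cam,region,d):
    v,u=np.nonzero(region&(d>0)); return world(cam,np.c_[u,v],d[v,u])
E
python3 - <<'E'
from h import *
a,da=save('top','t0.png'); b,db=save('side','s0.png')
cv2.imwrite('pics/both.png',cv2.resize(np.vstack([a,b])[:,:,::-1],(640,800))[:600] if 0 else np.vstack([cv2.resize(a,(480,300)),cv2.resize(b,(480,300))])[:,:,::-1])
for cam in('top','side'):
    print(cam,np.round(np.array(vision.calibration(cam)['extrinsics'])[:3],2).tolist(),vision.calibration(cam)['mtx'])
    d=np.load(cam+'.npy')
    for t in['base','support','spacer','cap','cups','tumbler','scoop','tray']:
        for o in vision.cut_out(cam,t):
            P=cloud(cam,o['region'],d)
            if len(P): print(t,round(o['conf'],2),np.round(o['uv']),len(P),np.round(np.median(P,0)),np.round(np.percentile(P,98,0)))
s=r.sense();print(s['clock'],s['eef_pos'],s['tcp_rot'])
E
```

```text
top [[0.02, -0.99, 0.11, 426.52], [-1.0, -0.02, -0.0, -41.16], [0.0, -0.11, -0.99, 1149.08]] [[451.48628239   0.         320.84661275]
 [  0.         451.48628239 202.32190259]
 [  0.           0.           1.        ]]
base 0.68 [293. 226.] 823 [500.  25.  29.] [538.  62.  87.]
base 0.67 [407. 226.] 346 [ 502. -262.   29.] [ 525. -242.   53.]
support 0.67 [192. 194.] 404 [568. 291.   8.] [597. 324.  24.]
spacer 0.71 [185. 256.] 216 [421. 283.  16.] [442. 305.  21.]
spacer 0.57 [184. 286.] 196 [332. 282.  17.] [351. 304.  22.]
cap 0.8 [409. 228.] 353 [ 501. -263.   29.] [ 524. -242.   53.]
cups 0.85 [445. 152.] 1203 [ 674. -339.  105.] [ 712. -313.  128.]
tumbler 0.92 [347. 110.] 928 [ 786. -102.   73.] [805. -67. 120.]
scoop 0.82 [242. 114.] 499 [777. 164.  24.] [874. 189.  30.]
tray 0.81 [275. 231.] 6344 [483.  66.   5.] [589. 162.  20.]
side [[0.92, -0.19, 0.35, 173.83], [-0.4, -0.47, 0.79, -895.81], [0.01, -0.86, -0.5, 605.04]] [[400.64862816   0.         320.71407614]
 [  0.         400.64862816 193.72895771]
 [  0.           0.           1.        ]]
base 0.76 [297. 197.] 524 [498.  14.  28.] [532.  48.  83.]
support 0.61 [287. 160.] 136 [567. 281.   9.] [593. 313.  22.]
spacer 0.5 [243. 170.] 95 [421. 269.  12.] [438. 300.  19.]
spacer 0.42 [222. 175.] 131 [334. 272.  12.] [353. 304.  19.]
cap 0.79 [340. 265.] 541 [ 499. -279.   26.] [ 535. -246.   50.]
cups 0.94 [432. 251.] 1951 [ 666. -377.   72.] [ 706. -337.  125.]
tumbler 0.59 [403. 184.] 973 [ 762. -122.   85.] [805. -70. 118.]
scoop 0.63 [246. 169.] 117 [423. 271.  11.] [441. 301.  19.]
scoop 0.6 [358. 162.] 191 [771. 159.  22.] [878. 188.  27.]
tray 0.77 [282. 205.] 2492 [470.  39.   4.] [590. 165.  18.]
0.9 [147.83112371 607.24648259 231.28724009] [-3.14155528e+00 -1.66870938e-05  2.90276947e+00]
```

View pics/t0.png

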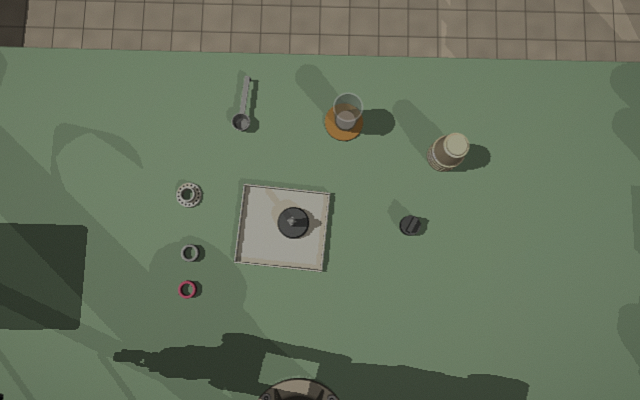

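View pics/s0.png

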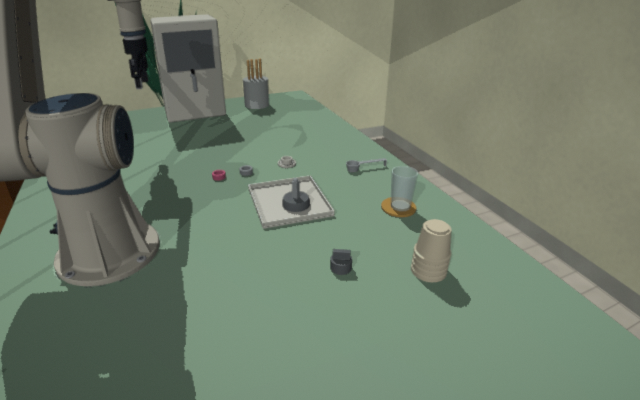

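```bash
cat > m.py <<'E'
from h import *
def pts(cam,d,box,z0,z1):
    v,u=np.mgrid[0:400,0:640]; P=world(cam,np.c_[u.ravel(),v.ravel()],d.ravel())
    m=(d.ravel()>0)&(P[:,0]>box[0])&(P[:,0]<box[1])&(P[:,1]>box[2])&(P[:,1]<box[3])&(P[:,2]>z0)&(P[:,2]<z1)
    return P[m]
def circ(P):
    (x,y),rad=cv2.minEnclosingCircle(P[:,:2].astype(np.float32)); return np.round([x,y,rad,*P.mean(0),len(P)],1).tolist()
E
python3 - <<'E'
from m import *
for cam in('top','side'):
    d=np.load(cam+'.npy'); print(cam)
    for n,b,z in[('supp flange',(510,640,230,350),(4,30)),('supp hub',(510,640,230,350),(17,30)),('spacer',(380,460,240,330),(13,30)),('pink',(290,380,240,330),(13,30)),('foot',(440,570,-50,90),(23,36)),('tip',(440,570,-50,90),(72,100)),('spin',(440,570,-50,90),(50,100)),('cap body',(440,570,-320,-200),(22,35)),('wing',(440,570,-320,-200),(44,60)),('table',(400,600,-200,-120),(-20,20))]:
        P=pts(cam,d,b,*z); print(n,circ(P))
        if n=='wing': print(cv2.minAreaRect(P[:,:2].astype(np.float32)))
a=cv2.imread('pics/t0.png'); 
c=[cv2.resize(a[v-24:v+24,u-24:u+24],(260,260),interpolation=cv2.INTER_CUBIC) for u,v in((188,194),(190,253),(187,289),(293,222),(410,226))]
c.append(c[0]*0)
cv2.imwrite('pics/crop.png',cv2.convertScaleAbs(np.vstack([np.hstack(c[:3]),np.hstack(c[3:])]),alpha=1.7))
E
```

```text
top
supp flange [576.0, 289.4, 83.6, 568.8, 292.3, 9.8, 465.0]
supp hub [567.9, 295.8, 19.5, 567.6, 295.2, 21.6, 85.0]
spacer [420.8, 281.9, 21.8, 421.2, 282.1, 17.8, 136.0]
pink [331.2, 284.3, 22.2, 331.3, 283.5, 18.0, 138.0]
foot [501.7, 26.0, 38.2, 501.5, 26.3, 29.0, 657.0]
tip [501.7, 27.1, 9.8, 501.8, 26.4, 84.4, 47.0]
spin [501.6, 26.4, 10.5, 501.2, 25.9, 81.8, 53.0]
cap body [502.1, -266.4, 25.1, 501.7, -264.0, 28.4, 217.0]
wing [502.1, -266.1, 20.4, 502.1, -265.6, 50.3, 86.0]
((502.16241455078125, -265.99078369140625), (12.414542198181152, 40.313446044921875), 62.24695587158203)
table [499.7, -160.0, 105.4, 499.2, -160.0, 0.2, 2448.0]
side
supp flange [568.3, 292.0, 32.0, 566.2, 288.2, 11.5, 149.0]
supp hub [567.8, 294.2, 20.7, 567.2, 293.5, 19.8, 38.0]
spacer [424.0, 277.6, 24.4, 422.8, 279.2, 16.3, 48.0]
pink [335.4, 281.9, 23.8, 333.4, 281.7, 16.2, 57.0]
foot [504.5, 23.2, 38.6, 500.7, 16.8, 28.0, 267.0]
tip [502.6, 21.3, 9.5, 502.0, 20.9, 80.8, 41.0]
spin [505.0, 22.5, 11.7, 502.5, 20.5, 69.6, 95.0]
cap body [502.6, -269.6, 25.3, 498.4, -278.0, 27.4, 193.0]
wing [503.8, -267.6, 20.3, 503.1, -270.2, 47.9, 90.0]
((503.1131896972656, -269.03558349609375), (14.389083862304688, 40.117977142333984), 59.51953887939453)
table [499.9, -162.1, 106.0, 496.6, -161.1, -1.0, 1549.0]
```

View pics/crop.png

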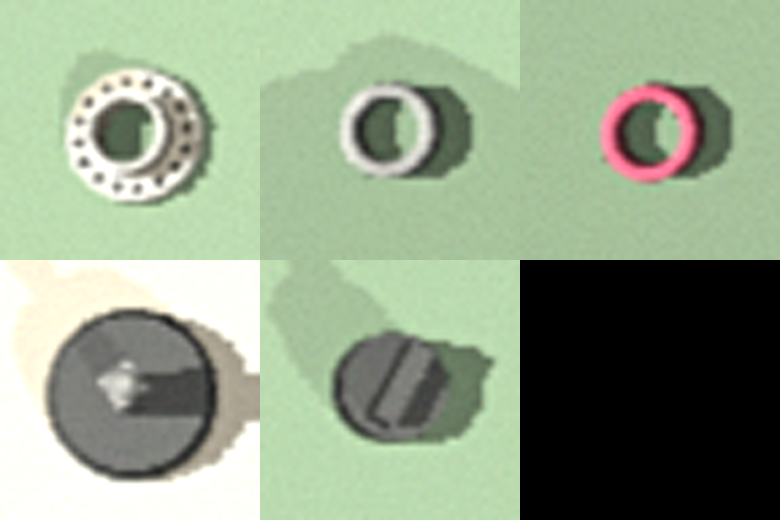

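Top view: the support is at about (188,194), the foot at (293,222) and the cap at (410,226). Two rings could be the spacer: the grey one at (190,253) and the pink one at (187,289). The grey one is the bare steel ring and the pink one is excluded by the task, which the crop confirms. I'll start with the support.

Call:
play_rows --steps '[{"delta_pos":[-4,-1.7,0.5],"yaw":-0.03,"jaw":100},{"delta_pos":[-8,-3.4,1],"yaw":-0.06,"jaw":100},{"delta_pos":[-12,-5.1,1.5],"yaw":-0.09,"jaw":100},{"delta_pos":[-16,-6.8,2],"yaw":-0.12,"jaw":100},{"delta_pos":[-20,-8.5,2.5],"yaw":-0.15,"jaw":100},{"delta_pos":[-24,-10.2,3],"yaw":-0.18,"jaw":100},{"delta_pos":[-28,-11.9,3.5],"yaw":-0.21,"jaw":100},{"delta_pos":[-32,-13.6,4],"yaw":-0.24,"jaw":100}]' --grip_force 40

```text
clock: 1.7
eef_pos: [427.9, 398.2, 191.3]
tcp_rot: [3.141, 0.0, -3.139]
contact_force: [0.9, 0.6, 0.9]
opening: 1.001
grasp_force: 0.0
```

Call:
play_rows --steps '[{"delta_pos":[-3.5,-2.6,2],"yaw":0,"jaw":100},{"delta_pos":[-7,-5.2,4],"yaw":0,"jaw":100},{"delta_pos":[-10.5,-7.8,6],"yaw":0,"jaw":100},{"delta_pos":[-14,-10.3,8.5],"yaw":0,"jaw":100},{"delta_pos":[-14,-10.3,11.5],"yaw":0,"jaw":100},{"delta_pos":[-14,-10.3,14.5],"yaw":0,"jaw":100},{"delta_pos":[-14,-10.3,17],"yaw":0,"jaw":100},{"delta_pos":[-14,-10.3,18.1],"yaw":0,"jaw":100}]'

```text
clock: 2.5
eef_pos: [565.4, 295.7, 7.8]
tcp_rot: [-3.14, -0.003, -3.141]
contact_force: [-1.2, -0.6, 0.3]
opening: 1.002
grasp_force: 0.0
```

Call:
play_rows --steps '[{"delta_pos":[0,0,0],"yaw":0,"jaw":30},{"delta_pos":[0,0,0],"yaw":0,"jaw":30},{"delta_pos":[0,0,0],"yaw":0,"jaw":30},{"delta_pos":[0,0,0],"yaw":0,"jaw":30},{"delta_pos":[0,0,0],"yaw":0,"jaw":30},{"delta_pos":[0,0,0],"yaw":0,"jaw":30},{"delta_pos":[0,0,0],"yaw":0,"jaw":30},{"delta_pos":[0,0,0],"yaw":0,"jaw":30}]'

```text
clock: 3.3
eef_pos: [567.7, 297.3, 12.1]
tcp_rot: [3.14, 0.002, -3.14]
contact_force: [-1.5, -0.2, 6.8]
opening: 0.427
grasp_force: 39.9
```

Call:
play_rows --steps '[{"delta_pos":[0,0,-3],"yaw":0,"jaw":30},{"delta_pos":[0,0,-7],"yaw":0,"jaw":30},{"delta_pos":[0,0,-11],"yaw":0,"jaw":30},{"delta_pos":[0.5,-2,-13],"yaw":0,"jaw":30},{"delta_pos":[1.5,-6,-13],"yaw":0,"jaw":30},{"delta_pos":[2.5,-10,-13],"yaw":0,"jaw":30},{"delta_pos":[3.5,-14,-13],"yaw":0,"jaw":30},{"delta_pos":[4.5,-18,-13],"yaw":0,"jaw":30}]'

```text
clock: 4.1
eef_pos: [521.7, 115.3, 141.4]
tcp_rot: [3.141, 0.002, -3.14]
contact_force: [-0.2, -0.7, -1.1]
opening: 0.426
grasp_force: 40.4
```

Call:
play_rows --steps '[{"delta_pos":[0.8,-4,0],"yaw":0,"jaw":30},{"delta_pos":[1.5,-7,0],"yaw":0,"jaw":30},{"delta_pos":[2.1,-9,0],"yaw":0,"jaw":30},{"delta_pos":[2.1,-9.1,0],"yaw":0,"jaw":30},{"delta_pos":[2.1,-9.1,0],"yaw":0,"jaw":30},{"delta_pos":[2.1,-9.1,0],"yaw":0,"jaw":30},{"delta_pos":[2.1,-9.1,0],"yaw":0,"jaw":30},{"delta_pos":[2.1,-9.1,0],"yaw":0,"jaw":30}]'

```text
clock: 4.9
eef_pos: [501.2, 26.3, 140.3]
tcp_rot: [3.141, 0.0, -3.139]
contact_force: [-0.5, 0.0, -0.7]
opening: 0.423
grasp_force: 40.5
```

```bash
python3 - <<'E'
from m import *
for cam in('top','side'):
    p,d=save(cam,cam+'1.png')
    P=pts(cam,d,(440,570,-50,100),100,145)
    H=np.histogram(P[:,2],np.arange(100,146,5)); print(cam,H[0])
    for z in((100,118),(118,128),(128,145)):
        Q=pts(cam,d,(440,570,-50,100),*z); 
        if len(Q)>3: print(z,circ(Q))
a=cv2.imread('pics/side1.png');b=cv2.imread('pics/top1.png')
cv2.imwrite('pics/c1.png',np.hstack([cv2.resize(a[120:240,230:360],(400,370)),cv2.resize(b[150:270,230:360],(400,370))]))
s=r.sense();print(s['eef_pos'],s['contact_force'],s['opening'])
E
```

```text
top [0 0 0 0 0 0 4 5 1]
(128, 145) [472.8, 17.9, 9.1, 472.8, 17.7, 135.7, 10.0]
side [ 0  0  0  0  0 22 96 43 23]
(118, 128) [495.0, 15.6, 27.5, 490.8, 6.2, 127.2, 10.0]
(128, 145) [501.6, 24.0, 32.4, 496.6, 12.3, 135.0, 174.0]
[501.11018501  26.07400515 140.2009168 ] [-0.06805716 -0.51842417 -0.0819456 ] 0.4245187880214367
```

View pics/c1.png

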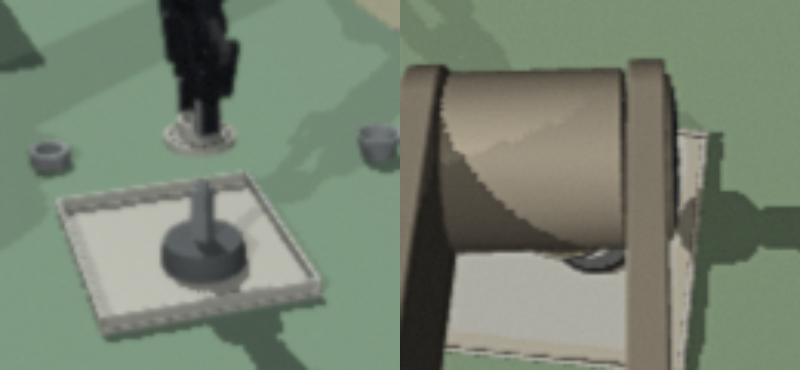

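Call:
play_rows --steps '[{"delta_pos":[0,0.05,1.5],"yaw":0,"jaw":30},{"delta_pos":[0,0.1,3],"yaw":0,"jaw":30},{"delta_pos":[0,0.1,3.6],"yaw":0,"jaw":30},{"delta_pos":[0,0.1,4.2],"yaw":0,"jaw":30},{"delta_pos":[0,0.1,4.8],"yaw":0,"jaw":30},{"delta_pos":[0,0.1,5.4],"yaw":0,"jaw":30},{"delta_pos":[0,0.1,6.0],"yaw":0,"jaw":30},{"delta_pos":[0,0.1,6.0],"yaw":0,"jaw":30}]'

```text
clock: 5.8
eef_pos: [500.6, 26.5, 79.6]
tcp_rot: [-3.142, -0.001, -3.14]
contact_force: [0.1, 0.5, -0.7]
opening: 0.425
grasp_force: 40.4
```

Call:
play_rows --steps '[{"delta_pos":[0,0,1],"yaw":0,"jaw":30},{"delta_pos":[0,0,2],"yaw":0,"jaw":30},{"delta_pos":[0,0,2.7],"yaw":0,"jaw":30},{"delta_pos":[0,0,3.2],"yaw":0,"jaw":30},{"delta_pos":[0,0,3.6],"yaw":0,"jaw":30},{"delta_pos":[0,0,3.8],"yaw":0,"jaw":30},{"delta_pos":[0,0,3.8],"yaw":0,"jaw":30},{"delta_pos":[0,0,3.8],"yaw":0,"jaw":30}]'

```text
clock: 6.6
eef_pos: [501.2, 26.5, 42.4]
tcp_rot: [-3.142, 0.0, -3.14]
contact_force: [-0.3, -0.6, -1.6]
opening: 0.42
grasp_force: 40.4
```

Call:
play_rows --steps '[{"delta_pos":[0,0,0.1],"yaw":0,"jaw":30},{"delta_pos":[0,0,0.2],"yaw":0,"jaw":30},{"delta_pos":[0,0,0.2],"yaw":0,"jaw":30},{"delta_pos":[0,0,0.2],"yaw":0,"jaw":50},{"delta_pos":[0,0,0.2],"yaw":0,"jaw":70},{"delta_pos":[0,0,0.2],"yaw":0,"jaw":80},{"delta_pos":[0,0,0.2],"yaw":0,"jaw":80},{"delta_pos":[0,0,0.2],"yaw":0,"jaw":80}]'

```text
clock: 7.4
eef_pos: [501.0, 26.5, 40.2]
tcp_rot: [-3.142, -0.0, -3.14]
contact_force: [-0.2, 0.8, 0.8]
opening: 0.804
grasp_force: 0.0
```

Call:
play_rows --steps '[{"delta_pos":[0,0,0],"yaw":0,"jaw":80},{"delta_pos":[0,0,-3],"yaw":0,"jaw":90},{"delta_pos":[0,0,-7],"yaw":0,"jaw":100},{"delta_pos":[0,0,-11],"yaw":0,"jaw":100},{"delta_pos":[1,4,-11],"yaw":0,"jaw":100},{"delta_pos":[2,8,-11],"yaw":0,"jaw":100},{"delta_pos":[3,12,-11],"yaw":0,"jaw":100},{"delta_pos":[4,16,-11],"yaw":0,"jaw":100}]'

```text
clock: 8.2
eef_pos: [460.3, 187.8, 150.5]
tcp_rot: [3.141, 0.0, -3.141]
contact_force: [0.1, -0.2, -0.8]
opening: 1.0
grasp_force: 0.0
```

```bash
python3 - <<'E'
from m import *
for cam in('top','side'):
    p,d=save(cam,cam+'2.png')
    for n,b,z in[('hub',(440,570,-50,100),(45,60)),('flange',(440,570,-50,100),(30,44)),('tip',(440,570,-50,90),(72,100)),('spacer',(380,460,240,330),(13,30)),('spacer all',(390,460,240,330),(5,30))]:
        Q=pts(cam,d,b,*z)
        if len(Q)>3: print(cam,n,circ(Q))
s=r.sense();print(s['clock'],s['eef_pos'],s['contact_force'],s['opening'])
E
```

```text
top hub [501.4, 26.9, 19.2, 501.2, 27.3, 51.2, 85.0]
top flange [502.6, 26.6, 36.1, 501.3, 25.8, 35.5, 390.0]
top tip [501.5, 27.0, 9.8, 501.8, 26.4, 84.7, 47.0]
top spacer [411.0, 298.6, 6.6, 412.2, 299.2, 18.1, 9.0]
top spacer all [406.9, 311.7, 16.1, 409.6, 302.4, 15.7, 11.0]
side hub [500.0, 25.8, 20.7, 500.6, 18.6, 50.8, 77.0]
side flange [502.3, 21.9, 33.8, 498.5, 13.4, 35.7, 168.0]
side tip [504.6, 22.9, 10.5, 501.8, 21.2, 80.6, 41.0]
side spacer [421.7, 280.1, 21.6, 422.1, 279.3, 16.1, 51.0]
side spacer all [422.8, 278.2, 22.7, 421.6, 277.4, 13.1, 90.0]
8.3 [459.87657359 190.14711198 150.4247926 ] [ 0.73661837 -0.24206235 -0.41964706] 1.0047532559288403
```

Call:
play_rows --steps '[{"delta_pos":[1.7,4,1],"yaw":0,"jaw":100},{"delta_pos":[3.3,7.8,3],"yaw":0,"jaw":100},{"delta_pos":[3.9,9.2,6],"yaw":0,"jaw":100},{"delta_pos":[3.9,9.2,9],"yaw":0,"jaw":100},{"delta_pos":[3.9,9.2,12],"yaw":0,"jaw":100},{"delta_pos":[3.9,9.2,13.7],"yaw":0,"jaw":100},{"delta_pos":[3.9,9.2,14.5],"yaw":0,"jaw":100},{"delta_pos":[3.9,9.2,14.5],"yaw":0,"jaw":100}]'

```text
clock: 9.1
eef_pos: [421.4, 277.7, 4.5]
tcp_rot: [-3.14, -0.002, -3.141]
contact_force: [0.5, 0.2, -0.3]
opening: 0.997
grasp_force: 0.0
```

Call:
play_rows --steps '[{"delta_pos":[0,0,0],"yaw":0,"jaw":30},{"delta_pos":[0,0,0],"yaw":0,"jaw":30},{"delta_pos":[0,0,0],"yaw":0,"jaw":30},{"delta_pos":[0,0,0],"yaw":0,"jaw":30},{"delta_pos":[0,0,0],"yaw":0,"jaw":30},{"delta_pos":[0,0,0],"yaw":0,"jaw":30},{"delta_pos":[0,0,0],"yaw":0,"jaw":30},{"delta_pos":[0,0,0],"yaw":0,"jaw":30}]'

```text
clock: 9.9
eef_pos: [422.4, 278.8, 6.6]
tcp_rot: [3.141, 0.002, -3.14]
contact_force: [-0.8, -1.5, 9.7]
opening: 0.486
grasp_force: 39.2
```

Call:
play_rows --steps '[{"delta_pos":[0,0,-3],"yaw":0,"jaw":30},{"delta_pos":[0,0,-7],"yaw":0,"jaw":30},{"delta_pos":[0,0,-11],"yaw":0,"jaw":30},{"delta_pos":[-0.8,-2.5,-13],"yaw":0,"jaw":30},{"delta_pos":[-2.2,-7,-13],"yaw":0,"jaw":30},{"delta_pos":[-3.6,-11.5,-13],"yaw":0,"jaw":30},{"delta_pos":[-5,-16,-13],"yaw":0,"jaw":30},{"delta_pos":[-6.4,-20,-13],"yaw":0,"jaw":30}]'

```text
clock: 10.7
eef_pos: [486.2, 76.6, 136.0]
tcp_rot: [3.142, 0.001, -3.14]
contact_force: [0.7, 0.0, -0.4]
opening: 0.488
grasp_force: 41.7
```

Call:
play_rows --steps '[{"delta_pos":[-1.2,-4,0],"yaw":0,"jaw":30},{"delta_pos":[-1.6,-5.2,0],"yaw":0,"jaw":30},{"delta_pos":[-1.6,-5.2,0],"yaw":0,"jaw":30},{"delta_pos":[-1.6,-5.2,0],"yaw":0,"jaw":30},{"delta_pos":[-1.6,-5.2,0],"yaw":0,"jaw":30},{"delta_pos":[-1.6,-5.2,0],"yaw":0,"jaw":30},{"delta_pos":[-1.6,-5.2,0],"yaw":0,"jaw":30},{"delta_pos":[-1.6,-5.2,0],"yaw":0,"jaw":30}]'

```text
clock: 11.5
eef_pos: [501.9, 27.1, 135.3]
tcp_rot: [3.142, -0.0, -3.139]
contact_force: [-0.2, -0.5, -1.1]
opening: 0.485
grasp_force: 41.7
```

```bash
python3 - <<'E'
from m import *
cam='side'
p,d=save(cam,cam+'3.png')
for z in((116,145),(100,116),(116,136),(136,160)):
    Q=pts(cam,d,(440,570,-50,100),*z)
    if len(Q)>3: print(z,circ(Q),Q.min(0).round(),Q.max(0).round())
a=cv2.imread('pics/side3.png')
cv2.imwrite('pics/c3.png',cv2.resize(a[100:230,230:370],(700,600),interpolation=cv2.INTER_CUBIC))
s=r.sense();print(s['clock'],s['eef_pos'],s['contact_force'],s['opening'])
E
```

```text
(116, 145) [499.3, 23.2, 30.7, 492.4, 16.6, 137.5, 91.0] [478.  -6. 128.] [512.  53. 145.]
(116, 136) [499.8, 22.4, 21.1, 492.6, 14.3, 132.2, 35.0] [479.   1. 128.] [512.  43. 136.]
(136, 160) [500.7, 23.0, 33.2, 495.3, 18.7, 147.2, 147.0] [478.  -9. 136.] [512.  55. 160.]
11.55 [501.96129532  26.95748417 135.27850813] [ 0.2845173  -0.1078331  -0.29748605] 0.48425100626762685
```

View pics/c3.png

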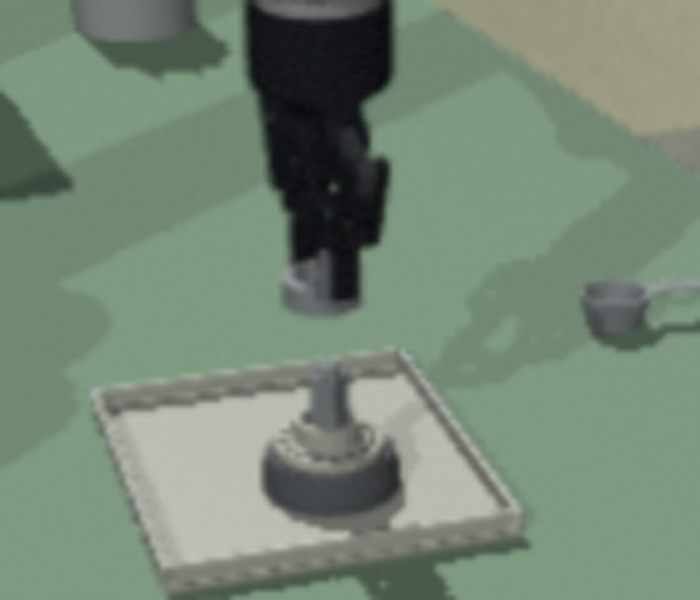

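The side view shows the support seated flat on the foot at crop (330,435). The spacer hangs level in the fingers above it, at (320,285).

Call:
play_rows --steps '[{"delta_pos":[-0.05,0,1.5],"yaw":0,"jaw":30},{"delta_pos":[-0.05,0,3],"yaw":0,"jaw":30},{"delta_pos":[-0.05,0,3.5],"yaw":0,"jaw":30},{"delta_pos":[-0.05,0,4],"yaw":0,"jaw":30},{"delta_pos":[-0.05,0,4.5],"yaw":0,"jaw":30},{"delta_pos":[-0.05,0,5],"yaw":0,"jaw":30},{"delta_pos":[-0.05,0,5.5],"yaw":0,"jaw":30},{"delta_pos":[-0.05,0,5.5],"yaw":0,"jaw":30}]'

```text
clock: 12.35
eef_pos: [502.2, 26.5, 79.7]
tcp_rot: [-3.142, -0.001, -3.14]
contact_force: [0.1, -0.0, -0.6]
opening: 0.489
grasp_force: 41.7
```

Call:
play_rows --steps '[{"delta_pos":[0,0,0.7],"yaw":0,"jaw":30},{"delta_pos":[0,0,1.3],"yaw":0,"jaw":30},{"delta_pos":[0,0,1.7],"yaw":0,"jaw":30},{"delta_pos":[0,0,2],"yaw":0,"jaw":30},{"delta_pos":[0,0,2.1],"yaw":0,"jaw":30},{"delta_pos":[0,0,2.1],"yaw":0,"jaw":30},{"delta_pos":[0,0,2.1],"yaw":0,"jaw":30},{"delta_pos":[0,0,2.1],"yaw":0,"jaw":30}]'

```text
clock: 13.15
eef_pos: [502.7, 26.5, 59.5]
tcp_rot: [3.142, 0.0, -3.14]
contact_force: [1.0, -0.9, -1.4]
opening: 0.49
grasp_force: 41.7
```

Call:
play_rows --steps '[{"delta_pos":[0,0,0.1],"yaw":0,"jaw":30},{"delta_pos":[0,0,0.2],"yaw":0,"jaw":30},{"delta_pos":[0,0,0.2],"yaw":0,"jaw":30},{"delta_pos":[0,0,0.2],"yaw":0,"jaw":55},{"delta_pos":[0,0,0.2],"yaw":0,"jaw":75},{"delta_pos":[0,0,0.2],"yaw":0,"jaw":85},{"delta_pos":[0,0,0.2],"yaw":0,"jaw":85},{"delta_pos":[0,0,0.2],"yaw":0,"jaw":85}]'

```text
clock: 13.95
eef_pos: [502.5, 26.5, 57.2]
tcp_rot: [-3.142, -0.0, -3.14]
contact_force: [-0.1, -0.1, 1.4]
opening: 0.85
grasp_force: 0.0
```

Call:
play_rows --steps '[{"delta_pos":[0,0,0],"yaw":0,"jaw":85},{"delta_pos":[0,0,-3],"yaw":0,"jaw":90},{"delta_pos":[0,0,-7],"yaw":0,"jaw":100},{"delta_pos":[0,0,-9.5],"yaw":0,"jaw":100},{"delta_pos":[0,-4,-9.5],"yaw":0.09,"jaw":100},{"delta_pos":[0,-8.5,-9.5],"yaw":0.19,"jaw":100},{"delta_pos":[0,-13,-9.5],"yaw":0.29,"jaw":100},{"delta_pos":[0,-17.5,-9.5],"yaw":0.39,"jaw":100}]'

```text
clock: 14.75
eef_pos: [502.6, -150.0, 152.5]
tcp_rot: [3.142, 0.0, 2.749]
contact_force: [0.7, 0.4, 1.2]
opening: 1.0
grasp_force: 0.0
```

```bash
python3 - <<'E'
from m import *
for cam in('top','side'):
    p,d=save(cam,cam+'4.png')
    for n,b,z in[('spacer',(440,570,-50,100),(63,74)),('hub/fl',(440,570,-50,100),(30,44)),('tip',(440,570,-50,90),(76,100)),('wing',(440,570,-320,-200),(44,60))]:
        Q=pts(cam,d,b,*z)
        if len(Q)>3: print(cam,n,circ(Q))
s=r.sense();print(s['clock'],s['eef_pos'],s['tcp_rot'],s['contact_force'],s['opening'])
E
```

```text
top spacer [500.6, 26.8, 21.7, 500.6, 26.6, 68.8, 143.0]
top hub/fl [501.1, 26.6, 36.5, 500.6, 25.7, 35.1, 318.0]
top tip [501.5, 26.9, 9.7, 502.1, 26.4, 84.4, 46.0]
side spacer [499.6, 23.1, 22.8, 499.5, 18.5, 67.6, 92.0]
side hub/fl [503.9, 21.1, 33.8, 498.1, 12.5, 35.7, 158.0]
side tip [503.2, 24.2, 9.5, 502.1, 22.2, 82.4, 30.0]
side wing [503.3, -268.6, 20.2, 503.3, -270.5, 48.0, 90.0]
14.85 [ 502.93789495 -152.98671456  152.53665856] [-3.14057280e+00  1.66262559e-03  2.74576658e+00] [0.18559127 1.64747704 0.80207907] 1.0025386421919298
```

Call:
play_rows --steps '[{"delta_pos":[-1.5,-3.7,1],"yaw":0.05,"jaw":100},{"delta_pos":[-3,-7.4,3],"yaw":0.1,"jaw":100},{"delta_pos":[-4.2,-10.3,5],"yaw":0.11,"jaw":100},{"delta_pos":[-4.45,-10.93,7.5],"yaw":0.11,"jaw":100},{"delta_pos":[-4.45,-10.93,9.5],"yaw":0.11,"jaw":80},{"delta_pos":[-4.45,-10.93,10.6],"yaw":0.11,"jaw":60},{"delta_pos":[-4.45,-10.93,10.6],"yaw":0.11,"jaw":40},{"delta_pos":[-4.45,-10.93,10.6],"yaw":0.11,"jaw":30}]'

```text
clock: 15.65
eef_pos: [502.9, -266.1, 46.7]
tcp_rot: [3.142, 0.0, 2.644]
contact_force: [-0.1, -0.2, 1.5]
opening: 0.332
grasp_force: 0.0
```

```bash
python3 - <<'E'
from m import *
p,d=save('side','side5.png')
cv2.imwrite('pics/c5.png',cv2.resize(p[205:285,290:390,::-1],(750,600),interpolation=cv2.INTER_CUBIC))
Q=pts('side',d,(440,570,-330,-200),30,75); print(np.histogram(Q[:,2],np.arange(30,76,3)))
s=r.sense();print(s['clock'],s['eef_pos'],s['tcp_rot'],s['contact_force'],s['opening'])
E
```

```text
(array([22, 14, 13,  7,  7, 19, 24,  8, 11, 13,  7, 11,  9, 10, 17]), array([30, 33, 36, 39, 42, 45, 48, 51, 54, 57, 60, 63, 66, 69, 72, 75]))
15.7 [ 503.20254975 -266.32331319   47.19790718] [3.14155151e+00 1.21518926e-03 2.64360070e+00] [-0.33940082 -0.55617977  0.25696391] 0.30107518337545713
```

View pics/c5.png

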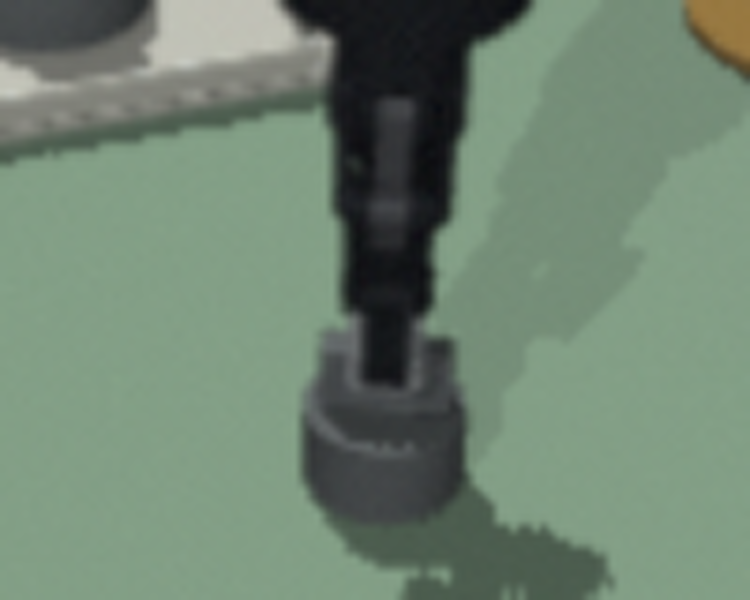

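The fingers straddle the wing, with the tip at crop (385,385), below the wing's top edge and above the body. I'll close on it.

Call:
play_rows --steps '[{"delta_pos":[0,0,0],"yaw":0,"jaw":15},{"delta_pos":[0,0,0],"yaw":0,"jaw":5},{"delta_pos":[0,0,0],"yaw":0,"jaw":5},{"delta_pos":[0,0,0],"yaw":0,"jaw":5},{"delta_pos":[0,0,0],"yaw":0,"jaw":5},{"delta_pos":[0,0,0],"yaw":0,"jaw":5},{"delta_pos":[0,0,0],"yaw":0,"jaw":5},{"delta_pos":[0,0,0],"yaw":0,"jaw":5}]' --grip_force 50

```text
clock: 16.5
eef_pos: [503.2, -266.8, 47.4]
tcp_rot: [3.142, 0.002, 2.643]
contact_force: [-1.0, -0.3, 7.3]
opening: 0.108
grasp_force: 49.3
```

Call:
play_rows --steps '[{"delta_pos":[0,0,-2],"yaw":0,"jaw":5},{"delta_pos":[0,0,-5],"yaw":0,"jaw":5},{"delta_pos":[0,0,-8.5],"yaw":0,"jaw":5},{"delta_pos":[1,1.8,-11.5],"yaw":0,"jaw":5},{"delta_pos":[3,5.5,-12],"yaw":0,"jaw":5},{"delta_pos":[5,9.1,-12],"yaw":0,"jaw":5},{"delta_pos":[7,12.8,-12],"yaw":0,"jaw":5},{"delta_pos":[9,16.5,-12],"yaw":0,"jaw":5}]'

```text
clock: 17.3
eef_pos: [502.2, -77.0, 166.8]
tcp_rot: [3.141, 0.001, 2.642]
contact_force: [0.3, 0.1, -1.7]
opening: 0.108
grasp_force: 48.9
```

Call:
play_rows --steps '[{"delta_pos":[2,3.6,0],"yaw":0,"jaw":5},{"delta_pos":[4,7.3,0],"yaw":0,"jaw":5},{"delta_pos":[5.06,9.18,0],"yaw":0,"jaw":5},{"delta_pos":[5.06,9.18,0],"yaw":0,"jaw":5},{"delta_pos":[5.06,9.18,0],"yaw":0,"jaw":5},{"delta_pos":[5.06,9.18,0],"yaw":0,"jaw":5},{"delta_pos":[5.06,9.18,0],"yaw":0,"jaw":5},{"delta_pos":[5.06,9.18,0],"yaw":0,"jaw":5}]'

```text
clock: 18.1
eef_pos: [501.9, 25.5, 166.3]
tcp_rot: [-3.142, 0.0, 2.641]
contact_force: [0.2, -0.4, -1.0]
opening: 0.109
grasp_force: 48.9
```

```bash
python3 - <<'E'
from m import *
p,d=save('side','side6.png')
for z in((112,125),(125,142),(138,150)):
    Q=pts('side',d,(440,570,-50,100),*z); 
    if len(Q)>3: print(z,circ(Q),Q.min(0).round(),Q.max(0).round())
# heading of the square from side cloud
cv2.imwrite('pics/c6.png',cv2.resize(p[110:230,230:370,::-1],(700,600),interpolation=cv2.INTER_CUBIC))
s=r.sense();print(s['clock'],s['eef_pos'],s['tcp_rot'],s['contact_force'],s['opening'],s['qpos'])
E
```

```text
(112, 125) [499.5, 16.2, 22.9, 496.9, 6.1, 121.7, 35.0] [477.  -3. 119.] [522.  24. 125.]
(125, 142) [499.6, 15.9, 22.9, 495.9, 5.8, 133.2, 102.0] [477.  -2. 125.] [522.  23. 142.]
(138, 150) [501.7, 22.2, 25.2, 498.0, 11.3, 144.9, 119.0] [477.  -3. 138.] [526.  41. 150.]
18.15 [501.8970125   25.54978074 166.28034766] [-3.14153381e+00 -4.61713464e-06  2.64157527e+00] [-0.16206274  1.09523273 -1.88377454] 0.10556037151533751 [ 4.79103294e-02  2.41558646e-01  1.95415772e+00 -5.89701481e-05
  9.45910881e-01 -1.02283412e+00]
```

View pics/c6.png

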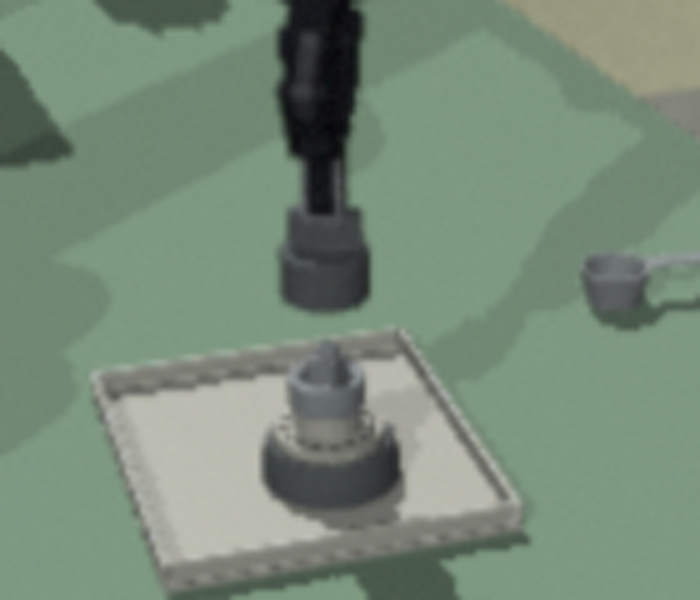

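Side view: the cap hangs level at crop (325,260) over the spindle at (330,355), with the spacer and support stacked below. I'll lower it onto the nose.

Call:
play_rows --steps '[{"delta_pos":[-0.03,0.1,0.8],"yaw":0,"jaw":5},{"delta_pos":[-0.03,0.1,1.6],"yaw":0,"jaw":5},{"delta_pos":[-0.03,0.1,2.2],"yaw":0,"jaw":5},{"delta_pos":[-0.03,0.1,2.6],"yaw":0,"jaw":5},{"delta_pos":[-0.03,0.1,2.9],"yaw":0,"jaw":5},{"delta_pos":[-0.03,0.1,3.2],"yaw":0,"jaw":5},{"delta_pos":[-0.03,0.1,3.5],"yaw":0,"jaw":5},{"delta_pos":[-0.03,0.1,3.5],"yaw":0,"jaw":5}]'

```text
clock: 18.95
eef_pos: [502.5, 27.0, 131.0]
tcp_rot: [-3.141, -0.0, 2.643]
contact_force: [-0.2, 1.7, -1.3]
opening: 0.108
grasp_force: 48.9
```

Call:
play_rows --steps '[{"delta_pos":[0,0,0.1],"yaw":0,"jaw":5},{"delta_pos":[0,0,0.2],"yaw":0,"jaw":5},{"delta_pos":[0,0,0.3],"yaw":0,"jaw":5},{"delta_pos":[0,0,0.4],"yaw":0,"jaw":5},{"delta_pos":[0,0,0.5],"yaw":0,"jaw":5},{"delta_pos":[0,0,0.6],"yaw":0,"jaw":5},{"delta_pos":[0,0,0.6],"yaw":0,"jaw":5},{"delta_pos":[0,0,0.6],"yaw":0,"jaw":5}]'

```text
clock: 19.75
eef_pos: [502.8, 27.0, 125.4]
tcp_rot: [3.141, 0.0, 2.643]
contact_force: [0.7, 0.6, 3.2]
opening: 0.111
grasp_force: 49.5
```

Call:
play_rows --steps '[{"delta_pos":[0,0,0.1],"yaw":0.05,"jaw":5},{"delta_pos":[0,0,0.1],"yaw":0.1,"jaw":5},{"delta_pos":[0,0,0.1],"yaw":0.15,"jaw":5},{"delta_pos":[0,0,0.1],"yaw":0.2,"jaw":5},{"delta_pos":[0,0,0.1],"yaw":0.25,"jaw":5},{"delta_pos":[0,0,0.1],"yaw":0.3,"jaw":5},{"delta_pos":[0,0,0.1],"yaw":0.35,"jaw":5},{"delta_pos":[0,0,0.1],"yaw":0.4,"jaw":5}]'

```text
clock: 20.55
eef_pos: [502.4, 27.0, 124.1]
tcp_rot: [-3.141, -0.0, 2.241]
contact_force: [-0.8, -0.2, -0.0]
opening: 0.114
grasp_force: 48.9
```

```bash
python3 -c "
from h import *
s=r.sense();print(s['eef_pos'],s['contact_force'],s['wrist_torque'],s['qpos'][5])"
```

```text
[502.42043219  27.0032056  124.07491391] [-0.80962366 -0.18671972 -0.01148868] [ 0.02178314 -0.01381629 -0.05661017] -0.6192127219641886
```

Call:
play_rows --steps '[{"delta_pos":[0,0,0.05],"yaw":0,"jaw":5},{"delta_pos":[0,0,0.1],"yaw":0,"jaw":5},{"delta_pos":[0,0,0.15],"yaw":0,"jaw":5},{"delta_pos":[0,0,0.2],"yaw":0,"jaw":5},{"delta_pos":[0,0,0.25],"yaw":0,"jaw":5},{"delta_pos":[0,0,0.3],"yaw":0,"jaw":5},{"delta_pos":[0,0,0.3],"yaw":0,"jaw":5},{"delta_pos":[0,0,0.3],"yaw":0,"jaw":5}]'

```text
clock: 21.35
eef_pos: [502.6, 27.0, 121.3]
tcp_rot: [3.142, -0.0, 2.243]
contact_force: [-0.3, -0.1, -0.7]
opening: 0.111
grasp_force: 48.9
```

The force fell to zero even at this depth, so the socket has dropped over the square. I'll lower it to the seat.

Call:
play_rows --steps '[{"delta_pos":[0,0,0.1],"yaw":0,"jaw":5},{"delta_pos":[0,0,0.2],"yaw":0,"jaw":5},{"delta_pos":[0,0,0.3],"yaw":0,"jaw":5},{"delta_pos":[0,0,0.35],"yaw":0,"jaw":5},{"delta_pos":[0,0,0.4],"yaw":0,"jaw":5},{"delta_pos":[0,0,0.45],"yaw":0,"jaw":5},{"delta_pos":[0,0,0.45],"yaw":0,"jaw":5},{"delta_pos":[0,0,0.45],"yaw":0,"jaw":5}]'

```text
clock: 22.15
eef_pos: [502.6, 27.0, 116.8]
tcp_rot: [3.142, 0.0, 2.243]
contact_force: [-0.3, -0.3, -0.4]
opening: 0.113
grasp_force: 48.9
```

Still free; I'll go down 0.5 mm and then open.

Call:
play_rows --steps '[{"delta_pos":[0,0,0.05],"yaw":0,"jaw":5},{"delta_pos":[0,0,0.05],"yaw":0,"jaw":5},{"delta_pos":[0,0,0.05],"yaw":0,"jaw":15},{"delta_pos":[0,0,0.05],"yaw":0,"jaw":30},{"delta_pos":[0,0,0.05],"yaw":0,"jaw":45},{"delta_pos":[0,0,0.05],"yaw":0,"jaw":60},{"delta_pos":[0,0,0.05],"yaw":0,"jaw":60},{"delta_pos":[0,0,0.05],"yaw":0,"jaw":60}]'

```text
clock: 22.95
eef_pos: [502.6, 27.0, 116.3]
tcp_rot: [-3.142, -0.0, 2.243]
contact_force: [0.4, 0.0, -0.7]
opening: 0.597
grasp_force: 0.0
```

Call:
play_rows --steps '[{"delta_pos":[0,0,-1],"yaw":0,"jaw":80},{"delta_pos":[0,0,-4],"yaw":0,"jaw":90},{"delta_pos":[0,0,-8],"yaw":0,"jaw":90},{"delta_pos":[1.4,1.2,-10],"yaw":0,"jaw":90},{"delta_pos":[4,4,-10],"yaw":0,"jaw":90},{"delta_pos":[6.5,7,-10],"yaw":0,"jaw":90},{"delta_pos":[9,10,-10],"yaw":0,"jaw":90},{"delta_pos":[11.5,13,-10],"yaw":0,"jaw":90}]'

```text
clock: 23.75
eef_pos: [533.0, 199.5, 217.3]
tcp_rot: [3.141, 0.0, 2.243]
contact_force: [-0.4, -0.0, -0.5]
opening: 0.896
grasp_force: 0.0
```

```bash
python3 - <<'E'
from m import *
I=[]
for cam in('top','side'):
    p,d=save(cam,cam+'7.png')
    for n,b,z in[('spacer',(440,570,-50,100),(55,67)),('capbody',(440,570,-50,100),(90,104)),('wing',(440,570,-50,90),(112,130))]:
        Q=pts(cam,d,b,*z)
        if len(Q)>3: print(cam,n,circ(Q))
    u,v=(290,205) if cam=='top' else (295,185)
    I.append(cv2.resize(p[v-45:v+45,u-50:u+50,::-1],(400,360),interpolation=cv2.INTER_CUBIC))
cv2.imwrite('pics/c7.png',np.hstack(I))
s=r.sense();print(s['clock'],s['eef_pos'],s['contact_force'],s['opening'])
E
```

```text
top capbody [501.8, 27.2, 24.9, 501.3, 26.7, 97.0, 251.0]
top wing [500.7, 26.2, 20.0, 501.8, 26.7, 119.1, 96.0]
side spacer [499.0, 18.9, 21.2, 495.8, 9.9, 61.1, 61.0]
side capbody [502.5, 23.5, 24.8, 498.2, 16.1, 96.5, 124.0]
side wing [501.8, 23.2, 20.4, 501.8, 23.8, 116.5, 56.0]
23.85 [533.73444483 201.96037275 217.20575309] [ 0.49354605 -0.74302461  0.23401329] 0.8972958596406777
```

View pics/c7.png

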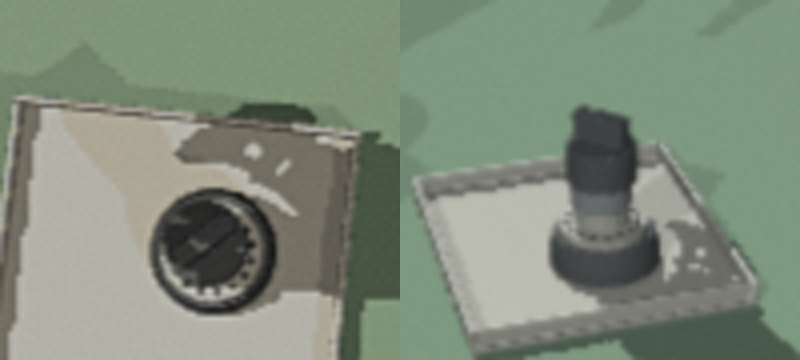

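Both views show support, spacer and cap stacked level on the foot, with the cap at crop (205,245) and (602,160). The cap body's top is at 97 mm and the wing's at 119 mm, which is what a fully seated cap gives. The arm is clear.

```bash
python3 -c "
from h import *
print(r.sign_off())"
```

```text
the job is handed in; nothing more can be done
None
```

The pre-filter is back together on the spindle: support, spacer and cap are stacked, the cap is seated over the square, and everything is let go; I handed the job in at about 24 s, and sign-off gave no verdict.

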